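# Offer a circlip to its groove on a sprung guide pillar

### The arm

A 6-joint arm with a two-finger parallel gripper is mounted at the origin on the work surface. World frame = base frame: x ahead of the robot, y to its left, z up, the work surface at z = 0. Lengths are in m, angles in rad, forces in N, time in s.
With the tool pointing down it reaches from about 0.375 to 0.9 m from the base axis. Payload 3.1 kg.
Tool frame: the origin (TCP) lies on the centre line of the jaws, within the pads' length; the fingertips stand 19 mm ahead of it and the grasp point (between the pads) is the TCP; z points along the fingers, y is the line along which they close (so a half turn about z gives the same grasp; the last joint's range is limited). The gripper opens to 85 mm and grips with 20 to 120 N. Pads are 22 mm wide; open, the fingers measure 114 mm over their backs; the gripper's body (76 mm by 85 mm) begins 54 mm behind the grasp point. The pads swing forward as they close: fully open they stand 13 mm farther back than shut.
Start: joints at [1.143, 0.527, 1.433, -0, 1.181, -0.178], TCP at [0.154, 0.606, 0.25] pointing down, gripper open.
Joint ranges: [-3.08, 3.08], [-0.75, 2.2], [0.22, 2.44], [-1.43, 4.57], [0, 2.65], [-2.85, 2.85]. Speed limits (rad/s): [2.79, 2.79, 3.14, 3.14, 3.14, 3.14].

### API

Orientations are given as a unit quaternion [x, y, z, w].
In Python, from station import manip gives the robot as it stands.
- The arm moves only by the tool servo_tool, never from a script. Its argument "rows" is a list that holds one entry, the list of rows, each a list of 7 numbers: the turn, a rotation vector about the tool's x, y, z in degrees, then the shift along the tool's x, y, z in m, then the gripper command: -1 is shut, 1 is fully open, values between are in proportion. In form: [[[wx, wy, wz, tx, ty, tz, jaw], ...]]. A call has 1 to 8 rows; each row shifts and turns the commanded pose from where the row before left it, along the tool's axes as they then stand; what a row does not reach is not made up. A row lasts 1/12 s, in which the tool goes at most 41.7 mm and 7.16 degrees, less where a joint would pass 70% of its speed; a pose out of reach is approached as far as the arm can. A call is refused whole if a number of a shift passes 0.0417 or a number of a turn 7.16, either way. A call with a gripper value outside its range is refused whole. The fingers move at their own pace and stop on an object; "squeeze" is the grip in N (left out, the last holds). Time passes only in rows, so rows that do not move let the fingers close. It gives the time, the measured TCP pose, the force, the opening and the grip force at its end, in the units of the state.
- manip.sense(): the state, without advancing time (a new reading comes with each control period).
- manip.snapshot(name): name is "scene" or "top" or "wrist"; returns the picture (384x512x3 uint8, blue, green, red); there is no depth.
- manip.camera_info(name): a dict with "K" (3x3 intrinsics, pixels), "k1" (the pictures are not rectified: a ray, as slopes to the right and down, at radius r is drawn at 1 + k1 r^2 times it, then the intrinsics apply), "camera_from_world" (4x4, takes a point from world to camera coordinates). Camera axes: x right, y down, z forward; pixel columns grow to the right and rows downward; lengths in m; the calibration is good to about 2 mm. A picture is of the moment at which its call begins: read the wrist's pose just before it. camera_info takes no time and is no camera call; for the wrist camera it gives the pose at the moment of the call.
- manip.sign_off(): hands the job in; it is judged then, once.
The state is a dict: "t": time; "q": joint angles; "qd": joint speeds; "tau": joint torques, N m; "tcp_pos": TCP position; "tool_rot": TCP orientation; "force": force on the tool from outside, world axes, zero at the start; "ft_torque": the same for the moment, N m; "finger_gap": opening from 0.0 (shut) to 1.0 (fully open); "gripper_force": force on a finger pad.
Only numpy, scipy, OpenCV 4.12 (cv2) and the standard library are available. Lean on these libraries where they do the work, as an engineer would, in place of code of your own. Each camera call takes 0.05 s, during which the arm holds its last target. There are 200 camera calls.

### The job

Take the circlip pliers off their wooden rest by squeezing the handles fully so the clip is spread, lower the spread clip over the guide pillar that has the sprung collar, and press the collar down with the clip until you feel it bottom, which brings the clip level with the groove. Finish there still holding the pliers: handles squeezed, clip spread, level around the pillar and keeping the collar pressed down. Leave the screwdriver, jar and brass bush alone, and keep the fingers off the pillar.

Things in the scene. Friction and masses are not known exactly. Their poses are not given: they have to be found in the camera images.
- pliers: Bent-nose circlip pliers lying flat, about 150 g, with a steel circlip already on their tips. Origin on the pivot axis at the underside of the flat body; x forward to the clip, z up. Two black handles (rubber, z 0 to 18 mm, 8 mm thick, x -24 to -86 mm) run backward, sprung apart: 51 mm over their outer faces at x -40 mm, 69 mm at the rear ends.
- grip (a point): Where to squeeze: midway between the handles at half their height, pliers frame (-40, 0, 9) mm; pinch across, along the pliers' y. About 6 N squeezes them to a built-in stop, outer faces then parallel, 36 mm apart; a stronger grip (no harm) holds the pliers level better. As the handles swing shut the pliers creep 3 to 5 mm forward (+x) between the fingers.
- clip (a point): Centre of the spread circlip at its underside, pliers frame (54.2, 0, -8) mm, fixed in the pliers' body. The clip lies flat, 3 mm thick, gap and ears towards the pliers, a pin from each plier tip in its ears. Spread: bore 37 mm (2.5 mm clear all round the pillar), 45 mm over the outside; relaxed: too narrow for the pillar.
- clip_left (a joint): Spread of the clip (left half), rad: 0 relaxed, 0.16 to 0.17 fully spread, when the handles are squeezed to the stop.
- rest: Fixed wooden rest under the pliers, 32 mm high: a block 30 mm wide under the pivot and a bar 76 mm wide under the handles' rear ends (x -77 to -91 mm), joined by a strip 20 mm wide, 10 mm high; free space for fingers beside the handles between. Origin at the table below the pivot, x towards the clip.
- plate: Fixed steel mould plate, 180 mm (x) by 210 mm (y), 46 mm high, holding the two guide pillars near its robot-side edge, 130 mm apart. Origin at its underside centre.
- pillar: The guide pillar to work on: fixed upright 32 mm oiled steel shaft with a collar on a coil spring. Origin on its axis at the top of its 52 mm wide foot, 0 to 20 mm proud of the plate. Tip 56 mm above the origin; the top 16 mm taper from 32 to 18 mm. A groove 28 mm across, 5 mm high, begins 24 mm above the origin, at first covered by the collar.
- pillar_tip (a point): Centre of that pillar's top face, 18 mm across.
- collar_top (a point): Centre of the collar's flat top face, 54 mm across; the collar is 12 mm high and its top stands 32 mm above the pillar's origin when up, 24 mm when bottomed, exactly at the groove's lower edge.
- collar (a joint): How far the collar is pressed down, m: 0 up (about 1.5 N to start it), 0.008 on its hard stop (about 3.5 N of push just before the stop).
- plain_pillar: The other guide pillar: same 32 mm shaft, 36 mm tall above its foot, no collar, no groove. Not to be used. Origin on its axis at the top of its foot.
- screwdriver: Loose screwdriver, leave alone.
- jar: Loose amber jar with black cap, 60 mm wide, 70 mm high, leave alone.
- bush: Loose brass bush, 48 mm wide, 30 mm high, leave alone.
Things that resemble listed ones, but are neither listed nor needed, are in the scene too. Several things look just like the rest: the one meant starts nearest to the robot's base. Leave any green look-alike of the pliers alone.

How it is judged:
By the outcome, as a careful person would: the job done as asked, in the order asked, and still so for the second after the job is handed in, while the arm keeps its last pose, push and grip.
It also fails if it takes over 40 s, if anything falls off the work surface, if the arm or the gripper's body presses on something with over 40 N, if the wrist force passes 120 N, or if a joint passes its speed limit or range.

## Working session

There is one attempt and no reset: what is moved stays moved. The work goes in short steps, Python scripts to look and compute and a tool call to move; the robot and the scene stay as the last step left them, time stands still between calls to the robot, and variables do not carry over. Pictures are saved under pics/ and viewed, at most 10 in all, crops included, and the job is handed in when it is done.

Besides the shell and the picture viewer there is one more tool, called as a command line: name --argument value ..., lists and objects as JSON in quotes. servo_tool: Moves the arm, as the interface text tells. Its arguments: {"type":"object","properties":{"rows":{"type":"array","items":{"type":"array","items":{"type":"array","items":{"type":"number"}}}},"squeeze":{"type":"number"}},"required":["rows"]}

```bash
mkdir -p pics; cat > h.py <<'E'
import numpy as np, cv2
from station import manip
from scipy.spatial.transform import Rotation as R
def ray(info,u,v):
    K=np.array(info["K"]);T=np.array(info["camera_from_world"]);k=info["k1"]
    d=np.array([(u-K[0,2])/K[0,0],(v-K[1,2])/K[1,1]]);s=d.copy()
    for _ in range(20): s=d/(1+k*(s@s))
    r=T[:3,:3].T@np.array([s[0],s[1],1.]);c=-T[:3,:3].T@T[:3,3]
    return c,r
def onz(info,u,v,z):
    c,r=ray(info,u,v);return c+r*(z-c[2])/r[2]
def proj(info,p):
    K=np.array(info["K"]);T=np.array(info["camera_from_world"])
    q=T[:3,:3]@np.array(p)+T[:3,3];s=q[:2]/q[2];s=s*(1+info["k1"]*(s@s))
    return K[0,0]*s[0]+K[0,2],K[1,1]*s[1]+K[1,2]
E
python3 - <<'E'
from h import *
for n in ["scene","top"]:
    im=manip.snapshot(n);cv2.imwrite(f"pics/{n}0.png",im)
    cv2.imwrite(f"pics/{n}0v.png",cv2.resize(im,(800,600),interpolation=cv2.INTER_CUBIC))
    i=manip.camera_info(n);print(n,np.round(i["K"],1).tolist(),i["k1"],np.round(i["camera_from_world"],3).tolist())
print(manip.sense())
E
```

```text
scene [[355.3, 0.0, 255.6], [0.0, 355.3, 192.4], [0.0, 0.0, 1.0]] -0.09251397275643053 [[0.828, 0.561, 0.006, -0.595], [0.402, -0.586, -0.704, -0.09], [-0.391, 0.585, -0.711, 1.055], [0.0, 0.0, 0.0, 1.0]]
top [[399.9, 0.0, 263.5], [0.0, 399.9, 192.7], [0.0, 0.0, 1.0]] -0.02432805970962552 [[0.006, -1.0, 0.022, 0.107], [-0.997, -0.008, -0.072, 0.613], [0.072, -0.022, -0.997, 0.971], [0.0, 0.0, 0.0, 1.0]]
{'t': 0.1, 'q': array([ 1.14348135e+00,  5.28395672e-01,  1.43380892e+00, -6.33036767e-06,
        1.18139421e+00, -1.78508609e-01]), 'qd': array([ 5.69672788e-04, -1.46383430e-03, -1.98337385e-03,  5.06897715e-05,
       -9.42537333e-04,  1.42098065e-03]), 'tau': array([ 1.18185367e-04, -4.43304241e+01, -1.78586429e+01, -2.93212261e-04,
        3.89696463e-03, -2.51398893e-05]), 'tcp_pos': array([0.15362021, 0.6051833 , 0.24940657]), 'tool_rot': array([ 1.24081292e-01,  9.92271549e-01, -9.58281233e-04, -2.96424567e-04]), 'force': array([ 0.08156845, -0.10198667,  0.04134919]), 'ft_torque': array([ 0.04430895, -0.00683288, -0.00273013]), 'gripper_force': 0.0, 'finger_gap': 1.0011271584740395}
```

View pics/top0v.png

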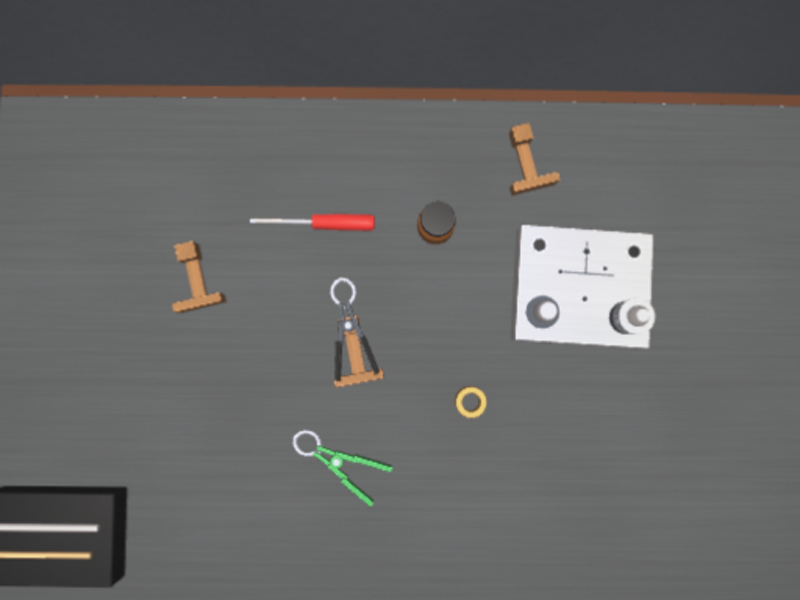

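View pics/scene0v.png

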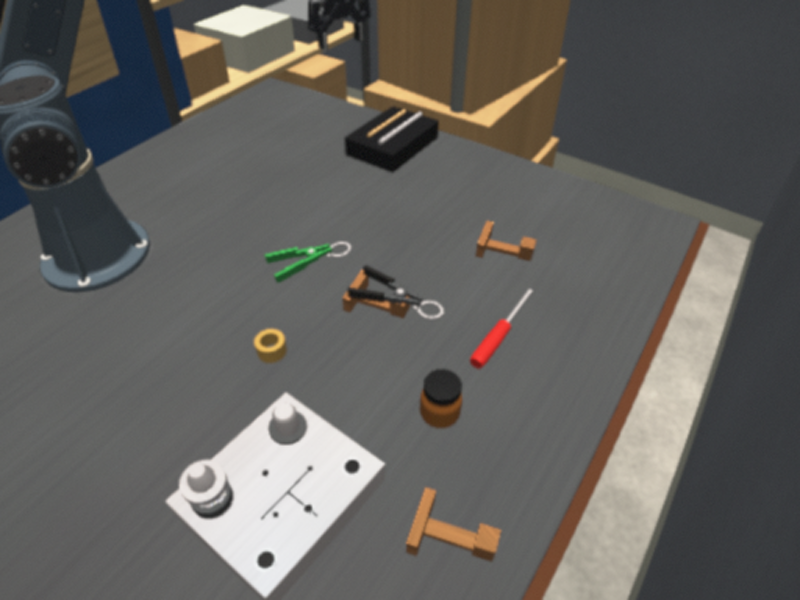

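Top view (800×600 scale): pliers' clip at (343,291), pivot (348,325), rest rear bar about (358,378). The collared pillar is at about (640,315), top right of the pair, and the plain one at (545,311). In the scene view the collared tip is at (203,467).

```bash
python3 - <<'E'
from h import *
it=manip.camera_info("top");isc=manip.camera_info("scene")
im=cv2.imread("pics/top0.png");hsv=cv2.cvtColor(im,cv2.COLOR_BGR2HSV)
s=.64
print("clip",onz(it,343*s,291*s,.0255),"pivot",onz(it,348*s,325*s,.045))
# plate mask
m=((hsv[...,2]>150)&(hsv[...,1]<40)).astype(np.uint8);m[:, :310]=0
m=cv2.morphologyEx(m,cv2.MORPH_CLOSE,np.ones((3,3)))
cs,_=cv2.findContours(m,cv2.RETR_EXTERNAL,cv2.CHAIN_APPROX_SIMPLE);c=max(cs,key=cv2.contourArea)
b=cv2.approxPolyDP(c,6,True)[:,0]
for p in b: print(p,onz(it,*p,.046).round(4))
# wood of nearest rest
w=((hsv[...,0]<18)&(hsv[...,1]>110)&(hsv[...,2]>70)).astype(np.uint8)
w[:175]=0;w[:, :200]=0;w[:,260:]=0
ys,xs=np.nonzero(w[175:255]);ys+=175
print("wood",xs.min(),xs.max(),ys.min(),ys.max())
a=im[170:250,200:260];b_=im[170:240,375:435];
scn=cv2.imread("pics/scene0.png")[225:350,90:220]
big=np.zeros((600,800,3),np.uint8)
big[:400,:300]=cv2.resize(a,(300,400),interpolation=cv2.INTER_CUBIC)
big[:350,300:600]=cv2.resize(b_,(300,350),interpolation=cv2.INTER_CUBIC)
cv2.imwrite("pics/c1.png",big[:400,:600]) 
cv2.imwrite("pics/c2.png",cv2.resize(scn,(520,500),interpolation=cv2.INTER_CUBIC))
E
```

```text
clip [0.62700018 0.21978432 0.0255    ] pivot [0.57273364 0.209624   0.045     ]
[334 144] [ 0.7314 -0.0605  0.046 ]
[330 217] [ 0.5527 -0.0496  0.046 ]
[415 221] [ 0.5441 -0.2577  0.046 ]
[417 150] [ 0.7189 -0.2666  0.046 ]
wood 214 244 211 246
```

View pics/c1.png

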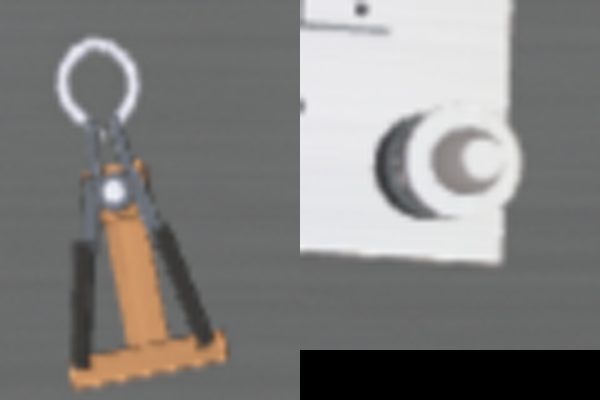

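View pics/c2.png

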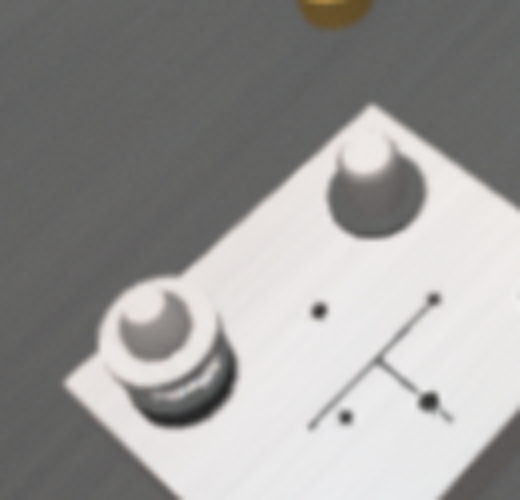

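Crops: top view tip about px (412,201), collar top centre (408,202); scene tip (126,301), collar top centre (129,308). Pliers pivot (222.8,208), rest bar middle (229.6,242.4), clip ring centre (219.3,186.5).

```bash
cat >> h.py <<'E'
def tri(*rs):
    A=np.zeros((3,3));b=np.zeros(3)
    for c,r in rs:
        r=r/np.linalg.norm(r);P=np.eye(3)-np.outer(r,r);A+=P;b+=P@c
    x=np.linalg.solve(A,b);return x,[np.linalg.norm(np.cross(x-c,r/np.linalg.norm(r))) for c,r in rs]
E
python3 - <<'E'
from h import *
it=manip.camera_info("top");isc=manip.camera_info("scene")
print("tip",tri(ray(it,412,201.4),ray(isc,126.2,301)))
print("collar",tri(ray(it,408,202),ray(isc,129.3,308.3)))
pv=onz(it,222.8,208,.046);bar=onz(it,229.6,242.2,.032);cl=onz(it,219.3,186.5,.0255)
print(pv,bar,cl)
for a,b in((pv,bar),(cl,bar),(cl,pv)):
    d=a-b;print(np.degrees(np.arctan2(d[1],d[0])),np.linalg.norm(d[:2]))
d=(cl-bar)[:2];d/=np.linalg.norm(d)
g=pv[:2]-.04*d;print("grip",g)
s=manip.sense();Rm=R.from_quat(s["tool_rot"]);print(Rm.as_matrix().round(3))
print("delta tool",Rm.inv().apply([g[0]-s["tcp_pos"][0],g[1]-s["tcp_pos"][1],.0]))
# tool y yaw vs pliers y
ty=Rm.as_matrix()[:,1];tx=Rm.as_matrix()[:,0];print("tx ang",np.degrees(np.arctan2(tx[1],tx[0])))
iw=manip.camera_info("wrist");T=np.array(iw["camera_from_world"])
print("cam in tool",Rm.inv().apply(-T[:3,:3].T@T[:3,3]-s["tcp_pos"]), (T[:3,:3]@Rm.as_matrix()).round(2))
E
```

```text
tip (array([ 0.58950658, -0.21980708,  0.11993514]), [np.float64(0.0025039290665717913), np.float64(0.0025039290665718676)])
collar (array([ 0.58930095, -0.22095728,  0.09382803]), [np.float64(0.002263297505117496), np.float64(0.0022632975051175702)])
[0.57270139 0.20935186 0.046     ] [0.49025928 0.19290022 0.032     ] [0.62635213 0.22031699 0.0255    ]
11.285354238976893 0.08406758019247088
11.390145951999983 0.13882702435445393
11.551022951202434 0.054759800630036964
grip [0.53348918 0.20145231]
[[-0.969  0.246 -0.001]
 [ 0.246  0.969 -0.002]
 [ 0.    -0.002 -1.   ]]
delta tool [-4.67588685e-01 -2.97757926e-01  4.24295533e-04]
tx ang 165.74456358353308
cam in tool [ 0.07968963 -0.00098777 -0.12430137] [[-0.    1.   -0.  ]
 [-0.95 -0.   -0.31]
 [-0.31  0.    0.95]]
```

servo_tool --rows '[[[0,0,0,-0.0334,-0.0213,0,1],[0,0,0,-0.0334,-0.0213,0,1],[0,0,0,-0.0334,-0.0213,0,1],[0,0,0,-0.0334,-0.0213,0,1],[0,0,0,-0.0334,-0.0213,0,1],[0,0,0,-0.0334,-0.0213,0,1],[0,0,0,-0.0334,-0.0213,0,1]]]'

```text
t: 0.68
tcp_pos: [0.3444, 0.402, 0.25]
tool_rot: [0.124, 0.992, -0.0, -0.0]
force: [1.2, -0.3, -0.2]
finger_gap: 1.0
gripper_force: 0.0
```

servo_tool --rows '[[[0,0,0,-0.0334,-0.0213,0,1],[0,0,0,-0.0334,-0.0213,0,1],[0,0,0,-0.0334,-0.0213,0,1],[0,0,0,-0.0334,-0.0213,0,1],[0,0,0,-0.0334,-0.0213,0,1],[0,0,0,-0.0334,-0.0213,0,1],[0,0,0,-0.0334,-0.0213,0,1]]]'

```text
t: 1.27
tcp_pos: [0.5344, 0.1998, 0.25]
tool_rot: [0.124, 0.992, -0.0, -0.0]
force: [0.8, 0.4, -0.5]
finger_gap: 1.002
gripper_force: 0.0
```

servo_tool --rows '[[[0,0,-6.4,0,0,0.03,0.8],[0,0,-6.4,0,0,0.03,0.8],[0,0,-6.4,0,0,0.03,0.8],[0,0,-6.4,0,0,0,0.8],[0,0,0,0,0,0,0.8],[0,0,0,0,0,0,0.8]]]'

```text
t: 1.77
tcp_pos: [0.5337, 0.2015, 0.1599]
tool_rot: [-0.097, 0.995, -0.0, -0.0]
force: [0.0, 0.2, 0.1]
finger_gap: 0.9
gripper_force: 0.0
```

```bash
cat >> h.py <<'E'
def wrist(name):
    s=manip.sense();i=manip.camera_info("wrist");im=manip.snapshot("wrist")
    cv2.imwrite(f"pics/{name}.png",im);cv2.imwrite(f"pics/{name}v.png",cv2.resize(im,(768,576)))
    np.savez(f"pics/{name}.npz",K=i["K"],k1=i["k1"],camera_from_world=i["camera_from_world"]);return s,i,im
def st():
    s=manip.sense();M=R.from_quat(s["tool_rot"]).as_matrix()
    print("t",round(s["t"],2),"tcp",s["tcp_pos"].round(4),"hd",round(np.degrees(np.arctan2(-M[1,0],-M[0,0])),2),"z",M[:,2].round(4),"F",s["force"].round(2),"T",s["ft_torque"].round(3),"gap",round(s["finger_gap"],3),"g",round(s["gripper_force"],1),"q",s["q"].round(2))
E
python3 - <<'E'
from h import *
s,i,im=wrist("w1");st()
for p in [(.53349,.20145,.041),(.5727,.2094,.046),(.6264,.2203,.0255),(.49026,.1929,.032)]:print(np.round(proj(i,p),1)*1.5)
E
```

```text
t 1.82 tcp [0.5342 0.2017 0.1607] hd 11.2 z [ 1.2e-03  2.0e-04 -1.0e+00] F [ 0.55 -0.08 -0.02] T [-0.007  0.009 -0.037] gap 0.904 g 0.0 q [ 0.17  0.57  1.65 -0.    0.91 -1.6 ]
[380.4 283.5]
[380.85 360.6 ]
[381.15 428.85]
[380.25 192.15]
```

View pics/w1v.png

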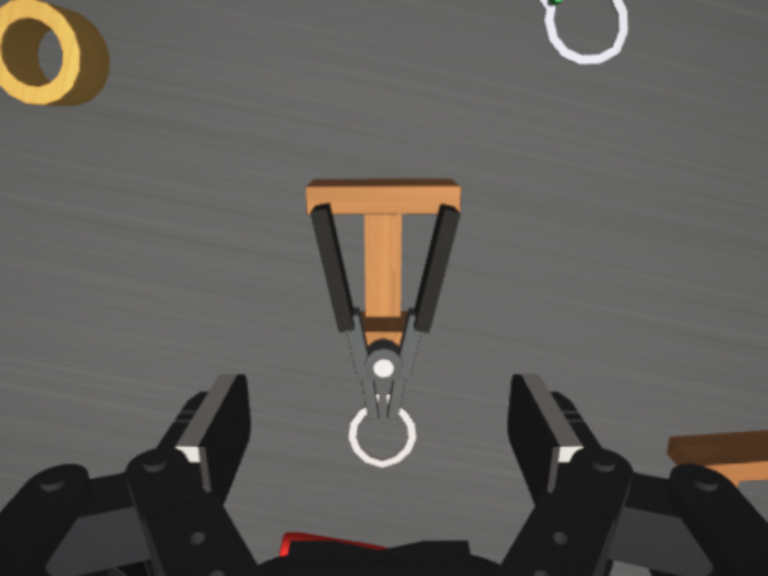

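Wrist view: bar (384,199), pivot (383,368) and clip (383,434). All sit about 3 mm forward and 1 mm left of my prediction. The heading agrees. I correct for that and descend.

servo_tool --rows '[[[0,0,0,-0.002,0.001,0.025,0.8],[0,0,0,0,0,0.025,0.8],[0,0,0,0,0,0.025,0.8],[0,0,0,0,0,0.025,0.8],[0,0,0,0,0,0.015,0.8],[0,0,0,0,0,0.005,0.8],[0,0,0,0,0,0,0.8],[0,0,0,0,0,0,0.8]]]'

```text
t: 2.48
tcp_pos: [0.5364, 0.2033, 0.0414]
tool_rot: [-0.099, 0.995, 0.0, 0.001]
force: [-0.5, -0.6, -0.6]
finger_gap: 0.901
gripper_force: 0.0
```

servo_tool --rows '[[[0,0,0,0,0,0,-1],[0,0,0,0,0,0,-1],[0,0,0,0,0,0,-1],[0,0,0,0,0,0,-1],[0,0,0,0,0,0,-1],[0,0,0,0,0,0,-1],[0,0,0,0,0,0,-1],[0,0,0,0,0,0,-1]]]' --squeeze 60

```text
t: 3.15
tcp_pos: [0.5345, 0.2033, 0.0453]
tool_rot: [-0.098, 0.995, 0.0, 0.0]
force: [-9.1, -0.0, 27.8]
finger_gap: 0.374
gripper_force: 56.9
```

```bash
python3 - <<'E'
from h import *
s,i,im=wrist("w2");st()
E
```

```text
t 3.2 tcp [0.5345 0.2033 0.0453] hd 11.28 z [ 1.e-04  7.e-04 -1.e+00] F [-8.04 -0.3  28.19] T [ 0.025  1.236 -0.242] gap 0.377 g 56.9 q [ 0.17  0.76  1.71  0.    0.67 -1.6 ]
```

View pics/w2v.png

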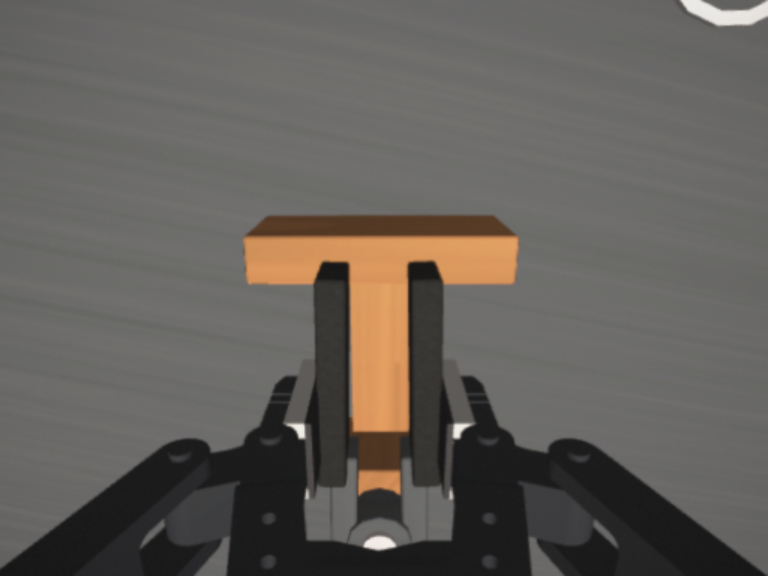

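Handles are parallel, so they are squeezed to the stop, and the 28 N up is the pads' forward swing loading the rest. Lift straight up.

servo_tool --rows '[[[0,0,0,0,0,-0.004,-1],[0,0,0,0,0,-0.006,-1],[0,0,0,0,0,-0.01,-1],[0,0,0,0,0,-0.02,-1],[0,0,0,0,0,-0.03,-1],[0,0,0,0,0,-0.035,-1],[0,0,0,0,0,-0.035,-1],[0,0,0,0,0,0,-1]]]' --squeeze 100

```text
t: 3.87
tcp_pos: [0.5398, 0.2038, 0.1875]
tool_rot: [-0.099, 0.995, 0.001, 0.007]
force: [0.2, 0.1, -1.0]
finger_gap: 0.333
gripper_force: 98.5
```

```bash
python3 - <<'E'
from h import *
st();s=manip.sense();M=R.from_quat(s["tool_rot"])
hd=-21
# TCP goal: grip point assumed ~ 94 mm behind the clip; want clip 60mm short of nothing: directly above tip
f=np.array([np.cos(np.radians(hd)),np.sin(np.radians(hd)),0])
for back in (.090,):
    g=np.array([.5895,-.2195,.175])-back*f
    print(g,M.inv().apply(g-s["tcp_pos"]))
E
```

```text
t 3.87 tcp [0.5398 0.2038 0.1875] hd 11.35 z [ 0.014   0.0024 -0.9999] F [ 0.2   0.07 -1.03] T [ 0.003 -0.002  0.005] gap 0.333 g 98.5 q [ 0.17  0.54  1.63  0.    0.96 -1.6 ]
[ 0.50547776 -0.18724688  0.175     ] [ 0.11079042 -0.37666198  0.01105009]
```

servo_tool --rows '[[[0,0,0,0.0111,-0.0377,0,-1],[0,0,0,0.0111,-0.0377,0,-1],[0,0,0,0.0111,-0.0377,0,-1],[0,0,0,0.0111,-0.0377,0,-1],[0,0,0,0.0111,-0.0377,0,-1],[0,0,0,0.0111,-0.0377,0,-1],[0,0,0,0.0111,-0.0377,0,-1],[0,0,0,0.0111,-0.0377,0,-1]]]'

```text
t: 4.53
tcp_pos: [0.5069, -0.112, 0.1801]
tool_rot: [-0.099, 0.995, 0.0, -0.0]
force: [0.4, 0.1, -2.0]
finger_gap: 0.334
gripper_force: 98.8
```

servo_tool --rows '[[[0,0,0,0.0111,-0.0377,0,-1],[0,0,0,0.0111,-0.0377,0,-1],[0,0,6.47,0,0,0,-1],[0,0,6.47,0,0,0,-1],[0,0,6.47,0,0,0,-1],[0,0,6.47,0,0,0,-1],[0,0,6.47,0,0,0,-1],[0,0,0,0,0,0,-1]]]'

```text
t: 5.2
tcp_pos: [0.5004, -0.1885, 0.18]
tool_rot: [0.183, 0.983, 0.0, -0.0]
force: [-0.5, 0.8, -0.7]
finger_gap: 0.333
gripper_force: 98.8
```

```bash
python3 - <<'E'
from h import *
st()
out=[]
for n in ["top","scene"]:
    im=manip.snapshot(n);cv2.imwrite(f"pics/{n}1.png",im);i=manip.camera_info(n)
    s=manip.sense();M=R.from_quat(s["tool_rot"]).as_matrix();f=-M[:,0]
    c=s["tcp_pos"]+.09*f+np.array([0,0,-.015]);u,v=proj(i,c);print(n,u,v)
    u=int(u);v=int(v);x0=max(u-50,0);y0=max(v-50,0);print("crop",x0,y0)
    out.append(cv2.resize(im[y0:y0+100,x0:x0+80],(400,500),interpolation=cv2.INTER_CUBIC))
cv2.imwrite("pics/p1.png",np.hstack(out))
E
```

```text
t 5.2 tcp [ 0.5004 -0.1885  0.18  ] hd -21.13 z [-8.e-04  4.e-04 -1.e+00] F [-0.54  0.8  -0.67] T [ 0.003 -0.002 -0.01 ] gap 0.333 g 98.8 q [-0.57  0.51  1.73 -0.    0.91 -1.77]
top 419.63930860535004 201.9255037003199
crop 369 151
scene 115.31403094318114 286.8919148380006
crop 65 236
```

View pics/p1.png

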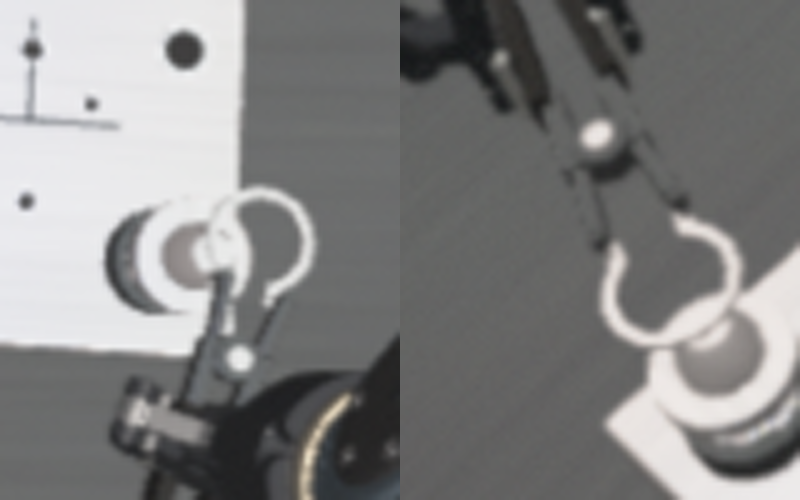

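Left (top): spread ring centre about px (421.2,199), pivot bolt (417,223). Right (scene): ring centre about (119.2,292.6), bolt (104.6,263). The pillar tip is still at (412,201)/(126,301). The clip looks spread.

```bash
python3 - <<'E'
from h import *
it=manip.camera_info("top");isc=manip.camera_info("scene")
ring=tri(ray(it,421.2,199),ray(isc,119.2,292.6));tip=tri(ray(it,412,201.2),ray(isc,126.2,301))
bolt=tri(ray(it,369+240/5,151+359/5),ray(isc,65+198/5,236+134/5))
print(ring,tip,bolt)
s=manip.sense();M=R.from_quat(s["tool_rot"])
for n,p in(("ring",ring[0]),("bolt",bolt[0]),("tip",tip[0])):print(n,"in tool",M.inv().apply(p-s["tcp_pos"]))
print("ring-bolt hd",np.degrees(np.arctan2(*(ring[0]-bolt[0])[1::-1])))
print("move tool",M.inv().apply(tip[0]-ring[0]))
E
```

```text
(array([ 0.59263718, -0.2243057 ,  0.15960094]), [np.float64(0.002436912678307795), np.float64(0.0024369126783077917)]) (array([ 0.58984662, -0.21978789,  0.12029963]), [np.float64(0.0023607766546973065), np.float64(0.0023607766546971617)]) (array([ 0.54151625, -0.20521035,  0.18054513]), [np.float64(0.002661926333598934), np.float64(0.0026619263335988254)])
ring in tool [-0.09888701 -0.0007267   0.02040941]
bolt in tool [-0.04430345 -0.00107197 -0.00049888]
tip in tool [-0.09469726  0.00249846  0.05971379]
ring-bolt hd -20.48231263150005
move tool [0.00418975 0.00322515 0.03930438]
```

servo_tool --rows '[[[0,0,0,0.0042,0.0032,0,-1],[0,0,0,0,0,0.008,-1],[0,0,0,0,0,0.012,-1],[0,0,0,0,0,0.012,-1],[0,0,0,0,0,0.008,-1],[0,0,0,0,0,0.003,-1],[0,0,0,0,0,0,-1]]]'

```text
t: 5.88
tcp_pos: [0.4974, -0.1836, 0.1363]
tool_rot: [0.182, 0.983, 0.0, -0.001]
force: [0.9, 0.2, -1.1]
finger_gap: 0.329
gripper_force: 98.9
```

```bash
cat > look.py <<'E'
import sys
from h import *
st();k=sys.argv[1];out=[]
for n,x0,y0 in [("top",384,171),("scene",96,261)]:
    im=manip.snapshot(n);cv2.imwrite(f"pics/{n}{k}.png",im)
    out.append(cv2.resize(im[y0:y0+60,x0:x0+50],(400,480),interpolation=cv2.INTER_CUBIC))
cv2.imwrite(f"pics/p{k}.png",np.hstack(out))
E
python3 look.py 2
```

```text
t 5.88 tcp [ 0.4974 -0.1836  0.1363] hd -20.98 z [-0.002   0.0012 -1.    ] F [ 0.93  0.17 -1.15] T [0.051 0.059 0.038] gap 0.329 g 98.9 q [-0.56  0.57  1.77 -0.    0.8  -1.77]
```

View pics/p2.png

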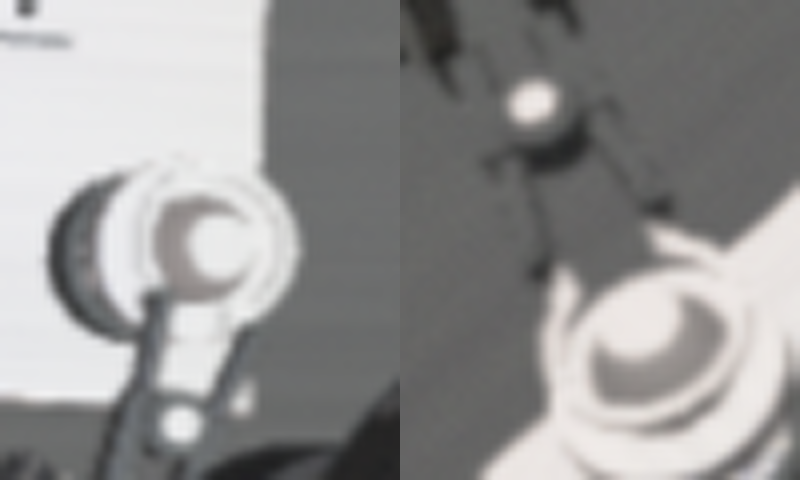

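Top: ring encloses the tip (225,246), bolt at (180,424). Scene: bolt at (532,101), tip (641,322) inside the ring. I use the bolt to refine the centring.

```bash
python3 - <<'E'
from h import *
it=manip.camera_info("top");isc=manip.camera_info("scene")
bolt=tri(ray(it,384+180/8,171+424/8),ray(isc,96+132/8,261+101/8));tip=tri(ray(it,412.1,201.75),ray(isc,126.1,301.25))
s=manip.sense();M=R.from_quat(s["tool_rot"])
print(bolt,tip);b=M.inv().apply(bolt[0]-s["tcp_pos"]);t=M.inv().apply(tip[0]-s["tcp_pos"])
print("bolt",b,"tip",t,"tip-bolt",t-b)
r=tip[0].copy();r[2]=bolt[0][2]-.021
for n,i,o in(("top",it,(384,171)),("scene",isc,(96,261))):
    print(n,(np.array(proj(i,M.apply([b[0]-.0545,b[1],b[2]+.021])+s["tcp_pos"]))-o)*8)
E
```

```text
(array([ 0.53834147, -0.20025083,  0.13666619]), [np.float64(0.001977880773482487), np.float64(0.0019778807734825037)]) (array([ 0.58892743, -0.22020695,  0.1189597 ]), [np.float64(0.0027506452122281672), np.float64(0.002750645212228182)])
bolt [-0.04336264 -0.00070177  0.00068265] tip [-0.09773766 -0.00121564  0.01839701] tip-bolt [-0.05437503 -0.00051387  0.01771436]
top [210.78142464 239.27572849]
scene [234.17314347 329.1804808 ]
```

Centring is good to about 0.5 mm, so I lower slowly and watch the force.

servo_tool --rows '[[[0,0,0,0,-0.0003,0.003,-1],[0,0,0,0,0,0.003,-1],[0,0,0,0,0,0.003,-1],[0,0,0,0,0,0.003,-1],[0,0,0,0,0,0.002,-1],[0,0,0,0,0,0,-1],[0,0,0,0,0,0,-1]]]'

```text
t: 6.57
tcp_pos: [0.4978, -0.1842, 0.1231]
tool_rot: [0.182, 0.983, 0.0, -0.0]
force: [0.4, 0.5, -1.3]
finger_gap: 0.329
gripper_force: 98.8
```

```bash
python3 -c "from h import *; st()"
```

```text
t 6.57 tcp [ 0.4978 -0.1842  0.1231] hd -21.01 z [-4.e-04  2.e-04 -1.e+00] F [ 0.41  0.5  -1.33] T [0.021 0.035 0.003] gap 0.329 g 98.8 q [-0.57  0.59  1.78  0.    0.77 -1.77]
```

servo_tool --rows '[[[0,0,0,0,0,0.002,-1],[0,0,0,0,0,0.002,-1],[0,0,0,0,0,0,-1],[0,0,0,0,0,0,-1]]]'

```text
t: 6.9
tcp_pos: [0.4978, -0.1842, 0.1192]
tool_rot: [0.182, 0.983, 0.0, -0.0]
force: [0.3, 0.3, -0.3]
finger_gap: 0.337
gripper_force: 98.8
```

servo_tool --rows '[[[0,0,0,0,0,0.002,-1],[0,0,0,0,0,0.001,-1],[0,0,0,0,0,0,-1],[0,0,0,0,0,0,-1]]]'

```text
t: 7.23
tcp_pos: [0.4981, -0.1844, 0.1165]
tool_rot: [0.182, 0.983, -0.0, 0.0]
force: [-0.0, -0.9, 0.2]
finger_gap: 0.331
gripper_force: 99.0
```

servo_tool --rows '[[[0,0,0,0,0,0.002,-1],[0,0,0,0,0,0.001,-1],[0,0,0,0,0,0,-1],[0,0,0,0,0,0,-1]]]'

```text
t: 7.57
tcp_pos: [0.4981, -0.1845, 0.1134]
tool_rot: [0.182, 0.983, -0.0, 0.0]
force: [0.0, 0.1, 0.4]
finger_gap: 0.334
gripper_force: 99.0
```

```bash
python3 -c "from h import *; st()"
```

```text
t 7.57 tcp [ 0.4981 -0.1845  0.1134] hd -21.01 z [ 6.e-04 -3.e-04 -1.e+00] F [0.05 0.07 0.38] T [-0.037 -0.193  0.027] gap 0.334 g 99.0 q [-0.57  0.61  1.78  0.    0.75 -1.77]
```

Collar contact is felt at TCP z of about 0.117. Continue in 1 mm steps.

servo_tool --rows '[[[0,0,0,0,0,0.001,-1],[0,0,0,0,0,0.001,-1],[0,0,0,0,0,0,-1],[0,0,0,0,0,0,-1]]]'

```text
t: 7.9
tcp_pos: [0.4981, -0.1844, 0.1114]
tool_rot: [0.182, 0.983, -0.0, 0.0]
force: [0.1, -0.3, 2.1]
finger_gap: 0.334
gripper_force: 99.1
```

servo_tool --rows '[[[0,0,0,0,0,0.001,-1],[0,0,0,0,0,0,-1],[0,0,0,0,0,0,-1]]]'

```text
t: 8.15
tcp_pos: [0.498, -0.1844, 0.1104]
tool_rot: [0.182, 0.983, -0.0, 0.0]
force: [0.6, 0.4, 1.7]
finger_gap: 0.335
gripper_force: 99.1
```

servo_tool --rows '[[[0,0,0,0,0,0.001,-1],[0,0,0,0,0,0,-1],[0,0,0,0,0,0,-1]]]'

```text
t: 8.4
tcp_pos: [0.498, -0.1844, 0.1093]
tool_rot: [0.182, 0.983, -0.0, 0.0]
force: [0.3, -0.8, 1.2]
finger_gap: 0.334
gripper_force: 99.1
```

```bash
python3 -c "from h import *; st()"
```

```text
t 8.4 tcp [ 0.498  -0.1844  0.1093] hd -21.01 z [ 4.e-04 -2.e-04 -1.e+00] F [ 0.35 -0.84  1.17] T [-0.124 -0.319 -0.011] gap 0.334 g 99.1 q [-0.57  0.62  1.79  0.    0.74 -1.77]
```

servo_tool --rows '[[[0,0,0,0,0,0.0007,-1],[0,0,0,0,0,0,-1],[0,0,0,0,0,0,-1]]]'

```text
t: 8.65
tcp_pos: [0.4979, -0.1844, 0.1088]
tool_rot: [0.182, 0.983, -0.0, 0.0]
force: [0.3, 0.7, 3.0]
finger_gap: 0.334
gripper_force: 99.1
```

```bash
python3 -c "from h import *; st()"
```

```text
t 8.65 tcp [ 0.4979 -0.1844  0.1088] hd -21.01 z [ 3.e-04 -2.e-04 -1.e+00] F [0.3  0.67 3.02] T [-0.165 -0.295 -0.044] gap 0.334 g 99.1 q [-0.57  0.62  1.79 -0.    0.74 -1.77]
```

servo_tool --rows '[[[0,0,0,0,0,0.0007,-1],[0,0,0,0,0,0,-1],[0,0,0,0,0,0,-1]]]'

```text
t: 8.9
tcp_pos: [0.4979, -0.1843, 0.1082]
tool_rot: [0.182, 0.983, -0.0, 0.0]
force: [-1.1, 0.6, 5.1]
finger_gap: 0.331
gripper_force: 99.3
```

```bash
python3 -c "from h import *; st()"
```

```text
t 8.9 tcp [ 0.4979 -0.1843  0.1082] hd -21.01 z [ 3.e-04 -2.e-04 -1.e+00] F [-1.11  0.59  5.07] T [-0.19  -0.245  0.003] gap 0.331 g 99.3 q [-0.57  0.62  1.79 -0.    0.73 -1.77]
```

servo_tool --rows '[[[0,0,0,0,0,0.0007,-1],[0,0,0,0,0,0,-1],[0,0,0,0,0,0,-1]]]'

```text
t: 9.15
tcp_pos: [0.4978, -0.1843, 0.1076]
tool_rot: [0.182, 0.983, -0.0, 0.0]
force: [-1.7, 0.3, 6.3]
finger_gap: 0.337
gripper_force: 99.4
```

```bash
python3 -c "from h import *; st()"
```

```text
t 9.15 tcp [ 0.4978 -0.1843  0.1076] hd -21.0 z [ 2.e-04 -2.e-04 -1.e+00] F [-1.72  0.29  6.32] T [-0.122 -0.306 -0.017] gap 0.337 g 99.4 q [-0.57  0.62  1.79 -0.    0.73 -1.77]
```

servo_tool --rows '[[[0,0,0,0,0,0,-1],[0,0,0,0,0,0,-1]]]'

```text
t: 9.32
tcp_pos: [0.4978, -0.1843, 0.1077]
tool_rot: [0.182, 0.983, -0.0, 0.0]
force: [-1.1, 0.4, 7.3]
finger_gap: 0.335
gripper_force: 99.3
```

```bash
python3 -c "from h import *; st()"; python3 look.py 3
```

```text
t 9.32 tcp [ 0.4978 -0.1843  0.1077] hd -21.0 z [ 3.e-04 -3.e-04 -1.e+00] F [-1.06  0.4   7.29] T [-0.145 -0.337 -0.004] gap 0.335 g 99.3 q [-0.57  0.62  1.79 -0.    0.73 -1.77]
t 9.32 tcp [ 0.4978 -0.1843  0.1077] hd -21.0 z [ 3.e-04 -3.e-04 -1.e+00] F [-1.06  0.4   7.29] T [-0.145 -0.337 -0.004] gap 0.335 g 99.3 q [-0.57  0.62  1.79 -0.    0.73 -1.77]
```

View pics/p3.png

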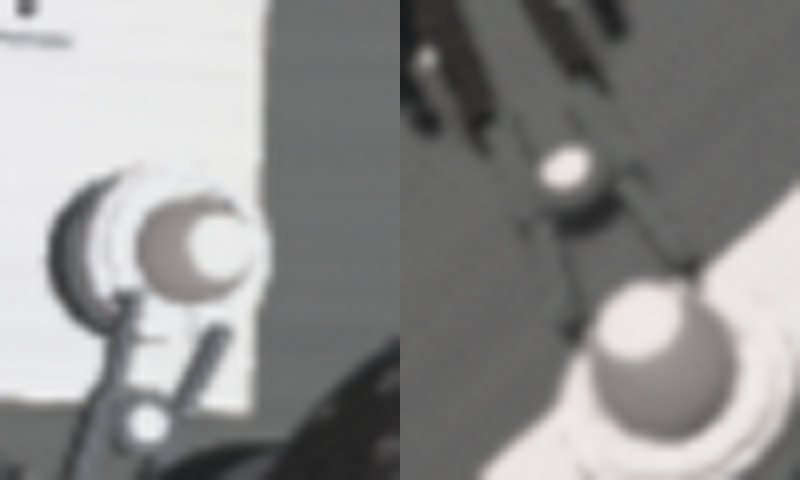

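Top: bolt (148,424), tip (222,246). Scene: bolt (567,167), tip (640,320). The ring lies on the collar around the pillar. I check the bolt position against the pillar and the level.

```bash
python3 - <<'E'
from h import *
it=manip.camera_info("top");isc=manip.camera_info("scene")
bolt=tri(ray(it,384+148/8,171+424/8),ray(isc,96+167/8,261+167/8));tip=tri(ray(it,412,201.75),ray(isc,126.1,301.1))
s=manip.sense();M=R.from_quat(s["tool_rot"])
b=M.inv().apply(bolt[0]-s["tcp_pos"]);t=M.inv().apply(tip[0]-s["tcp_pos"])
print("bolt",b,"tip",t,"tip-bolt",t-b,bolt[1])
E
```

```text
bolt [-0.04409216 -0.00097256 -0.00148187] tip [-0.09778823 -0.00066365 -0.01137645] tip-bolt [-0.05369607  0.00030891 -0.00989458] [np.float64(0.0026336168420849136), np.float64(0.0026336168420849734)]
```

The clip is centred within 0.5 mm and the push is about 8.6 N, well past the 3.5 N spring, so the collar is bottomed. The nose is pitched up roughly 1°, so I trim that without reducing the push.

servo_tool --rows '[[[0,0.4,0,0,0,-0.0005,-1],[0,0.5,0,0,0,-0.0006,-1],[0,0,0,0,0,0,-1],[0,0,0,0,0,0,-1],[0,0,0,0,0,0,-1]]]'

```text
t: 9.83
tcp_pos: [0.4984, -0.1846, 0.1089]
tool_rot: [0.182, 0.983, 0.001, -0.007]
force: [-0.2, 0.3, 5.9]
finger_gap: 0.336
gripper_force: 99.2
```

```bash
python3 -c "from h import *; st()"
```

```text
t 9.83 tcp [ 0.4984 -0.1846  0.1089] hd -21.0 z [-0.0132  0.0047 -0.9999] F [-0.19  0.33  5.89] T [-0.18  -0.481  0.   ] gap 0.336 g 99.2 q [-0.56  0.62  1.78 -0.    0.76 -1.76]
```

servo_tool --rows '[[[0,0,0,0,0,0,-1],[0,0,0,0,0,0,-1],[0,0,0,0,0,0,-1]]]'

```text
t: 10.08
tcp_pos: [0.4984, -0.1846, 0.1089]
tool_rot: [0.182, 0.983, 0.001, -0.007]
force: [-0.7, 0.3, 6.5]
finger_gap: 0.335
gripper_force: 99.2
```

```bash
python3 -c "from h import *; st()"; python3 look.py 4
```

```text
t 10.08 tcp [ 0.4984 -0.1846  0.1089] hd -21.0 z [-0.0132  0.0048 -0.9999] F [-0.75  0.29  6.54] T [-0.2   -0.467  0.022] gap 0.335 g 99.2 q [-0.56  0.62  1.78 -0.    0.76 -1.76]
t 10.08 tcp [ 0.4984 -0.1846  0.1089] hd -21.0 z [-0.0132  0.0048 -0.9999] F [-0.75  0.29  6.54] T [-0.2   -0.467  0.022] gap 0.335 g 99.2 q [-0.56  0.62  1.78 -0.    0.76 -1.76]
```

View pics/p4.png

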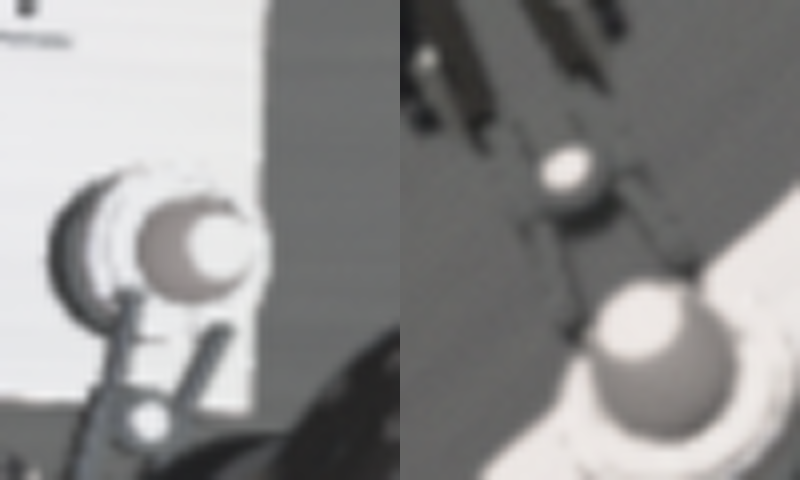

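Top and scene views are unchanged: bolt (150,422)/(567,167), ring flat on the bottomed collar around the pillar. The push is steady at about 7.8 N and its line of action is now near the clip centre, so I hand in.

```bash
python3 -c "from station import manip; print(manip.sign_off())"
```

```text
the job is handed in; nothing more can be done
None
```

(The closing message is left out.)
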